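# Open the tart-case press

### The arm

A 6-joint arm with a two-finger parallel gripper is mounted at the origin on the work surface. World frame = base frame: x ahead of the robot, y to its left, z up, the work surface at z = 0. Lengths are in m, angles in rad, forces in N, time in s.
With the tool pointing down it reaches from about 0.35 to 0.875 m from the base axis. Payload 4.2 kg.
Tool frame: the origin (TCP) lies midway between the tips of the shut fingers; the grasp point (between the pads) lies behind it (r.pinch_z is the z of the grasp point in the tool frame, in m); z points along the fingers, y is the line along which they close (so a half turn about z gives the same grasp; the last joint's range is limited). The gripper opens to 87 mm and grips with 3 to 60 N. Pads are 19 mm wide; open, the fingers measure 117 mm over their backs; the gripper's body (75 mm by 190 mm) begins 51 mm behind the grasp point.
Start: joints at [1.475, 0.385, 0.008, 0, -1.194, -0.259], TCP at [0.217, 0.586, 0.223] pointing down, gripper open.
Joint ranges: [-3.14, 3.14], [-1.21, 2.06], [-1.07, 1.41], [-3.16, 2.05], [-2.99, -0.16], [-3.1, 3.1]. Speed limits (rad/s): [2.79, 2.79, 3.14, 3.14, 3.14, 3.14].

### API

Orientations are given as a unit quaternion [x, y, z, w].
In Python, from cell import r gives the robot as it stands.
- The arm moves only by the tool step_arm, never from a script. Its argument "plan" is a list of rows, each a list of 5 numbers: the shift along the world's x, y, z as a fraction of full scale, then the turn about the world's z as a fraction of full scale, then the gripper's target within -1 to 1 (shut at 1, half-way at 0, fully open at -1). A call has 1 to 12 rows; each row is the pose to reach, as a shift and turn from the pose commanded when the call began; what a row does not reach only later rows make up. Full scale, the value 1, is 0.8 m for a shift and 0.5 rad for a turn. A row lasts 1/8 s, in which the tool goes at most 62.5 mm and 10.7 degrees, less where a joint would pass 70% of its speed; a pose out of reach is approached as far as the arm can. A call with a number of a shift or a turn outside -1 to 1 is refused whole. A call with a gripper value outside its range is refused whole. The fingers move at their own pace and stop on an object; the grip force is fixed at half the most. Time passes only in rows, so rows that repeat a pose let the fingers close. It gives the time, the measured TCP pose, the force, the opening and the grip force at its end, in the units of the state.
- r.sense(): the state, without advancing time (a new reading comes with each control period).
- r.camera(name): name is "side" or "top" or "wrist"; returns a dict with "image" (400x640x3 uint8, red, green, blue), "range_z" (400x640 float32, m along the optical axis (not along the pixel's ray), 0 where there is no reading), "fx", "fy", "cx", "cy" (pixels), "rvec" (rotation vector, rad) and "tvec" (3), from world to camera coordinates, as OpenCV has them; the wrist camera has in their place "hand_eye" (4x4, takes a point from camera to tool coordinates, whose origin is the TCP and whose axes are the flange's). Camera axes: x right, y down, z forward; pixel columns grow to the right and rows downward; lengths in m; the calibration is good to about 2 mm. The wrist camera is an equidistant fisheye: a pixel r from the principal point sees the ray r / f radians off the axis. A picture is of the moment at which its call begins: read the wrist's pose just before it.
- r.finish_job(): hands the job in; it is judged then, once.
Trained networks look in the newest picture that a camera, given by its name, has taken for a name from the list of things; names that differ only in an ending like _2 or _b are one class to them, and where a whole thing is asked for, a point or a joint stands for the part that bears it (a point fixed in the world has none). Each returns a list of dicts, best first, with "confidence" (0 to 1); they miss things now and then, are a little off and sometimes report something else, mostly with a low value. They report only what shows in the picture. A call takes as long as a camera call.
- r.spot_in(camera, thing): "xyz" ([x, y, z] in m, in world coordinates, good to about 4 mm: the middle of the surface that is visible of it).
- r.spot_point(camera, thing): "xyz" ([x, y, z] in m, in world coordinates, good to about 4 mm: a listed point, or the origin of a listed thing).
The state is a dict: "time": time; "joint_pos": joint angles; "qd": joint speeds; "tau": joint torques, N m; "position": TCP position; "ee_rot": TCP orientation; "contact_force": force on the tool from outside, world axes, zero at the start; "moment": the same for the moment, N m; "grip_width": finger opening in m; "grasp_force": force on a finger pad.
Only numpy, scipy, OpenCV 4.12 (cv2) and the standard library are available. Lean on these libraries where they do the work, as an engineer would, in place of code of your own. Each camera call takes 0.05 s, during which the arm holds its last target. There are 200 camera calls.

### The job

The case in the tart press has been pressed: open the press. Push its T-handle up from underneath with your fingertips until the counterweighted arm tips over its balance point and stays raised on its back stop by itself, then move clear. Only push - do not grip the handle, and do not force or fling the arm; leave the pressed case in its nest and the things on the bench beside the press as they stand.

Things in the scene. Friction and masses are not known exactly. Their poses are not given: they have to be found in the camera images.
- press: tart-case press, fixed to the worktop: base plate (x -85 to +180 mm, y +-90, top 28 mm up), round nest 132 mm wide, rim 44 mm up, yoke (x 95 to 145 mm, 128 mm tall); behind the yoke, on the arm's tail, a steel counterweight (62 x 70 mm) up to x 225, z 215 mm. Origin on the worktop under the nest's centre; x from the handle end (robot's left) to the back, y along hinge pin and handle, z up
- press_arm (a joint): angle of the arm about the hinge pin, rad: 0 shut (as found), growing as the handle goes up and back, 1.2 fully raised on the back stop. About 3 to 6 N straight up at the handle starts it; the push needed falls to nothing at the balance point, between 0.4 and 1.0 rad, different each run. Let go below it, the arm sinks shut; beyond it, it goes on slowly by itself and stays. The hinge is damped
- press_handle (a point): centre of the T-handle: a black round bar 26 mm thick, 116 mm long across the free end of the arm, parallel to the hinge pin, 250 mm from it. At joint 0 it is 157 mm above the worktop, 40 mm in front of the base plate, only worktop below it. A bar 20 mm wide, 12 mm thick joins its middle to the hinge, at joint 0 rising 0.21 rad towards the handle; an 84 mm die hangs from that bar into the case
- press_hinge (a point): centre of the hinge pin, between the yoke cheeks, 120 mm behind the nest's centre and 105 mm above the worktop; axes as those of the press
- tart_case_mid (a point): the pressed pastry case, loose in the nest below the die: round, 102 mm wide (114 mm over its piped edge), 22 mm high; this point is at its centre, half-way up. Stays in the nest
- dredger_mid (a point): steel flour dredger standing beside the press, 70 mm wide, 110 mm tall; this point is at its centre, half-way up. Loose: leave it
- tins_mid (a point): stack of empty aluminium tart tins beside the press, 106 mm wide, 56 mm tall; this point is at its centre, half-way up. Loose: leave it
- cutter_mid (a point): steel ring cutter beside the press, 90 mm wide, 45 mm tall; this point is at its centre, half-way up. Loose: leave it

How it is judged:
On the way, in this order (a step that is already met when the one before it is completed fails the run):
1. the arm is being raised by fingers pushing on its T-handle (value of joint press_arm above 0.25 rad and contact force between the fingers and press_arm_c4 above 0.3 N), for 0.05 s.
2. the arm has gone past its balance point to the back stop (value of joint press_arm above 1.15 rad), for 0.2 s.
At the end, for the whole second after the job is handed in: the arm rests by itself on its back stop (joint above 1.15 of 1.2 rad) and is still, and the pressed case is in its nest within 12 mm of where it was (value of joint press_arm above 1.15 rad and velocity of joint press_arm between -0.05 and 0.05 rad/s and distance of tart_case_mid from where it was at the start of the episode below 0.012 m); the robot touches nothing.
It fails at once if the handle was gripped or forced (over 36 N on it) (contact force between the fingers and press_arm_c4 above 36 N).
It fails at once if the arm was flung (over 2.5 rad/s) (velocity of joint press_arm above 2.5 rad/s).
It fails at once if the pressed case was lifted out of the nest (distance of tart_case_mid from where it was at the start of the episode above 0.02 m).
It fails at once if the dredger, the tins or the cutter was moved more than 20 mm (distance of any of dredger_mid, tins_mid, cutter_mid from where it was at the start of the episode above 0.02 m).
It also fails if it takes over 42 s, if anything falls off the work surface, if the arm or the gripper's body presses on something with over 40 N, if the wrist force passes 120 N, or if a joint passes its speed limit or range.

## Working session

There is one attempt and no reset: what is moved stays moved. The work goes in short steps, Python scripts to look and compute and a tool call to move; the robot and the scene stay as the last step left them, time stands still between calls to the robot, and variables do not carry over. Pictures are saved under pics/ and viewed, at most 10 in all, crops included, and the job is handed in when it is done.

Besides the shell and the picture viewer there is one more tool, called after "Request:" by a JSON object that holds its "name" and its "arguments", one argument or row to a line. step_arm: Moves the arm, as the interface text tells. Shift numbers are shares of 0.8 m and turn numbers shares of 0.5 rad, none past 1 either way. Its arguments: {"type":"object","properties":{"plan":{"type":"array"}},"required":["plan"]}

```bash
mkdir -p pics
python3 - <<'E'
from cell import r
import cv2, numpy as np
s=r.sense(); print(s['time'],s['position'],s['ee_rot'],s['grip_width'],r.pinch_z)
ims=[]
for c in ("top","side"):
    d=r.camera(c); ims.append(d['image'])
    R=cv2.Rodrigues(np.array(d['rvec'],float))[0]; print(c,'campos',(-R.T@np.array(d['tvec']).ravel()).round(3),'fwd',R[2].round(2),'right',R[0].round(2))
    for t in ("press","press_handle","press_hinge","tart_case_mid","dredger_mid","tins_mid","cutter_mid"):
        print(c,t,[(np.round(x['xyz'],3).tolist(),round(x['confidence'],2)) for x in r.spot_point(c,t)[:2]])
im=np.vstack(ims); cv2.imwrite('pics/a.png',cv2.cvtColor(cv2.resize(im,(480,600)),cv2.COLOR_RGB2BGR))
E
```

```text
0.0 [0.2168951  0.58550846 0.22143839] [ 9.84286872e-01 -1.76573309e-01 -1.56874508e-04  1.09302379e-03] 0.08671509336373014 -0.0187
top campos [ 0.503 -0.058  0.945] fwd [ 0.13  0.01 -0.99] right [ 0.02 -1.   -0.01]
top press [([0.533, -0.005, -0.002], 0.55), ([0.439, 0.138, 0.031], 0.21)]
top press_handle [([0.643, 0.047, 0.157], 0.88)]
top press_hinge [([0.424, -0.058, 0.102], 0.92)]
top tart_case_mid []
top dredger_mid [([0.588, -0.179, 0.054], 0.56)]
top tins_mid [([0.44, 0.14, 0.032], 0.64)]
top cutter_mid [([0.708, -0.118, 0.019], 0.84)]
side campos [ 0.384 -0.92   0.634] fwd [ 0.2   0.84 -0.51] right [ 0.97 -0.23  0.  ]
side press [([0.536, -0.01, -0.001], 0.95)]
side press_handle [([0.644, 0.047, 0.156], 0.73), ([0.707, -0.121, 0.024], 0.67)]
side press_hinge [([0.429, -0.057, 0.105], 0.73)]
side tart_case_mid [([0.532, -0.009, 0.044], 0.93)]
side dredger_mid [([0.583, -0.181, 0.055], 0.72)]
side tins_mid [([0.439, 0.137, 0.027], 0.86), ([0.426, -0.056, 0.105], 0.35)]
side cutter_mid [([0.703, -0.123, 0.022], 0.55)]
```

View pics/a.png

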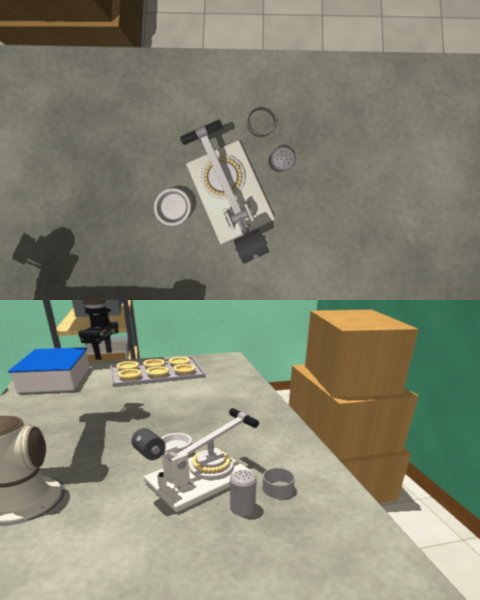

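The networks' positions match the picture: handle at (0.643, 0.047, 0.157), hinge at (0.426, -0.057, 0.105), dredger and cutter on the right, tins on the left. The tool can only point down, so I'll put the shut fingers against the handle's outer side. From there I'll push back and up along its arc.

Request:
{"name": "step_arm", "arguments": {
  "plan": [
    [0.6,-0.64,0.1,1,1],
    [0.6,-0.64,0.1,1,1],
    [0.6,-0.64,0.1,1,1],
    [0.6,-0.64,0.1,1,1],
    [0.6,-0.64,0.1,1,1],
    [0.6,-0.64,0.1,1,1],
    [0.6,-0.64,0.1,1,1],
    [0.6,-0.64,0.1,1,1],
    [0.6,-0.64,0.1,1,1],
    [0.6,-0.64,0.1,1,1],
    [0.6,-0.64,0.1,1,1],
    [0.6,-0.64,0.1,1,1]
  ]
}}

```text
time: 2.3
position: [0.699, 0.0708, 0.3018]
ee_rot: [0.998, 0.071, -0.0, 0.0]
contact_force: [0.5, 0.2, -0.2]
grip_width: 0.0003
grasp_force: 0.0
```

Request:
{"name": "step_arm", "arguments": {
  "plan": [
    [0,0,-0.08,0.6,1],
    [0,0,-0.15,0.6,1],
    [0,0,-0.225,0.6,1],
    [0,0,-0.225,0.6,1],
    [0,0,-0.225,0.6,1]
  ]
}}

```text
time: 2.92
position: [0.699, 0.0743, 0.1254]
ee_rot: [0.975, 0.221, 0.002, 0.001]
contact_force: [0.1, -0.6, 0.7]
grip_width: 0.0002
grasp_force: 0.0
```

Run:
```python
from cell import r
import cv2, numpy as np
s=r.sense(); print(s['time'],s['position'],s['ee_rot'],s['contact_force'])
w=r.camera("wrist")['image']
for c in ("side","top"):
    d=r.camera(c)
    if c=="side": im=d['image']
    print([(np.round(x['xyz'],4).tolist(),round(x['confidence'],2)) for x in r.spot_point(c,"press_handle")[:2]])
im=np.vstack([cv2.resize(im[150:350,150:470],(480,300)),cv2.resize(w,(480,300))])
cv2.imwrite('pics/b.png',cv2.cvtColor(im,cv2.COLOR_RGB2BGR))
```

```text
2.925 [0.69904117 0.0742819  0.1253782 ] [9.75225754e-01 2.21200348e-01 2.20116754e-03 5.37870959e-04] [ 0.12079627 -0.55726275  0.71320525]
[([0.6449, 0.0509, 0.154], 0.82)]
[([0.6423, 0.0467, 0.1571], 0.68)]
```

View pics/b.png

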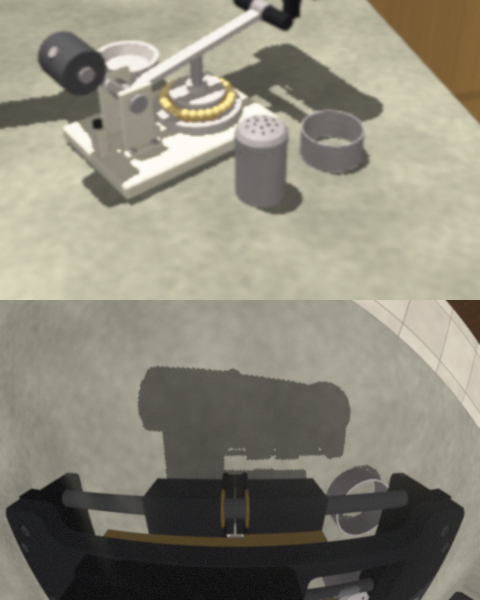

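The picture shows the shut fingers outside the handle, roughly level with its middle, and nothing in the way. I'll close in along the press axis.

Request:
{"name": "step_arm", "arguments": {
  "plan": [
    [-0.018,-0.009,0,0,1],
    [-0.032,-0.015,0,0,1],
    [-0.038,-0.018,0,0,1],
    [-0.039,-0.0187,0,0,1]
  ]
}}

```text
time: 3.68
position: [0.666, 0.059, 0.1231]
ee_rot: [0.975, 0.221, 0.0, 0.0]
contact_force: [-0.4, -0.6, 0.1]
grip_width: 0.0006
grasp_force: 0.0
```

Request:
{"name": "step_arm", "arguments": {
  "plan": [
    [-0.0011,-0.0005,0,0,1],
    [-0.0023,-0.0011,0,0,1],
    [-0.0034,-0.0016,0,0,1]
  ]
}}

```text
time: 4.05
position: [0.6654, 0.0588, 0.1228]
ee_rot: [0.975, 0.221, 0.003, -0.0]
contact_force: [6.4, 2.2, -2.9]
grip_width: 0.0007
grasp_force: 3.4
```

Request:
{"name": "step_arm", "arguments": {
  "plan": [
    [-0.0011,-0.0005,0.003,0,1],
    [-0.0022,-0.001,0.006,0,1],
    [-0.0033,-0.0015,0.009,0,1]
  ]
}}

```text
time: 4.42
position: [0.664, 0.0581, 0.1305]
ee_rot: [0.975, 0.221, 0.004, -0.0]
contact_force: [8.1, 3.6, -2.9]
grip_width: 0.0003
grasp_force: 4.1
```

Request:
{"name": "step_arm", "arguments": {
  "plan": [
    [-0.0025,-0.0012,0.0091,0,1],
    [-0.005,-0.0024,0.0181,0,1],
    [-0.0077,-0.0037,0.027,0,1],
    [-0.0107,-0.0051,0.0359,0,1]
  ]
}}

```text
time: 4.92
position: [0.6562, 0.0543, 0.1601]
ee_rot: [0.975, 0.221, 0.005, -0.0]
contact_force: [8.5, 3.9, 0.2]
grip_width: 0.0008
grasp_force: 4.6
```

Run:
```python
from cell import r
import cv2, numpy as np
s=r.sense(); print(s['time'],s['position'],s['contact_force'])
d=r.camera("side")
print([(np.round(x['xyz'],4).tolist(),round(x['confidence'],2)) for x in r.spot_point("side","press_handle")[:2]])
im=cv2.resize(d['image'][100:350,200:520],(640,500))
cv2.imwrite('pics/c.png',cv2.cvtColor(im,cv2.COLOR_RGB2BGR))
```

```text
4.925 [0.65619481 0.05433605 0.16007129] [8.50838665 3.883303   0.20269062]
[([0.6354, 0.0419, 0.1895], 0.8)]
```

View pics/c.png

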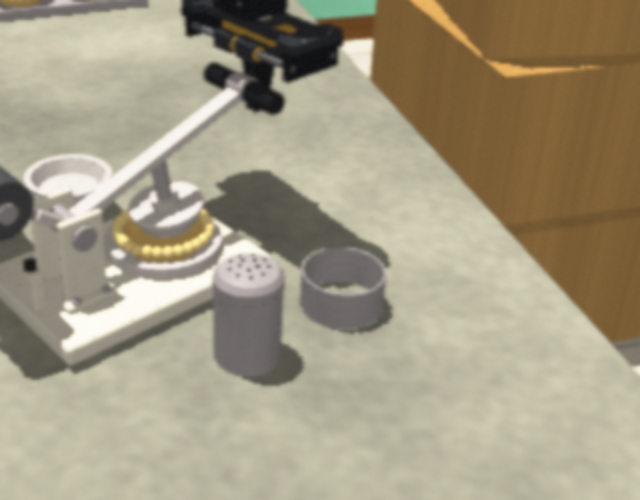

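The picture shows the handle rising with the fingers (bar near (245, 85)), the die out of the case, and the case still in its nest. I'll keep following the arc.

Request:
{"name": "step_arm", "arguments": {
  "plan": [
    [-0.0041,-0.0019,0.0116,0,1],
    [-0.0086,-0.0041,0.0231,0,1],
    [-0.0135,-0.0065,0.0344,0,1],
    [-0.0188,-0.009,0.0454,0,1],
    [-0.0245,-0.0117,0.0562,0,1]
  ]
}}

```text
time: 5.65
position: [0.637, 0.0451, 0.2061]
ee_rot: [0.975, 0.222, 0.006, -0.0]
contact_force: [8.8, 4.5, 2.1]
grip_width: 0.0003
grasp_force: 4.7
```

Request:
{"name": "step_arm", "arguments": {
  "plan": [
    [-0.0077,-0.0037,0.0131,0,1],
    [-0.0159,-0.0076,0.0258,0,1],
    [-0.0247,-0.0118,0.038,0,1],
    [-0.0341,-0.0163,0.0496,0,1],
    [-0.044,-0.0211,0.0609,0,1],
    [-0.0543,-0.026,0.0715,0,1]
  ]
}}

```text
time: 6.4
position: [0.5948, 0.0248, 0.2656]
ee_rot: [0.975, 0.222, 0.009, -0.0]
contact_force: [9.0, 6.4, 9.2]
grip_width: 0.0004
grasp_force: 5.3
```

Request:
{"name": "step_arm", "arguments": {
  "plan": [
    [-0.0109,-0.0052,0.0175,0,1],
    [-0.0222,-0.0106,0.0269,0,1],
    [-0.034,-0.0163,0.0358,0,1],
    [-0.0459,-0.022,0.0438,0,1]
  ]
}}

```text
time: 6.9
position: [0.5504, 0.0041, 0.295]
ee_rot: [0.975, 0.221, -0.002, -0.0]
contact_force: [0.2, 0.4, -0.7]
grip_width: 0.0003
grasp_force: 0.3
```

Request:
{"name": "step_arm", "arguments": {
  "plan": [
    [0,0,0,0,1],
    [0,0,0,0,1]
  ]
}}

```text
time: 7.15
position: [0.5514, 0.0045, 0.2947]
ee_rot: [0.975, 0.221, -0.001, -0.0]
contact_force: [-0.6, -1.0, -0.1]
grip_width: 0.0004
grasp_force: 0.0
```

Run:
```python
from cell import r
import cv2, numpy as np
s=r.sense(); print(s['time'],s['position'],s['contact_force'])
d=r.camera("side")
print([(np.round(x['xyz'],4).tolist(),round(x['confidence'],2)) for x in r.spot_point("side","press_handle")[:2]])
im=cv2.resize(d['image'][80:350,150:470],(640,540))
cv2.imwrite('pics/d.png',cv2.cvtColor(im,cv2.COLOR_RGB2BGR))
```

```text
7.15 [0.55140986 0.00451733 0.29470056] [-0.58047951 -0.97528464 -0.08621019]
[([0.5125, -0.0161, 0.3329], 0.64)]
```

View pics/d.png

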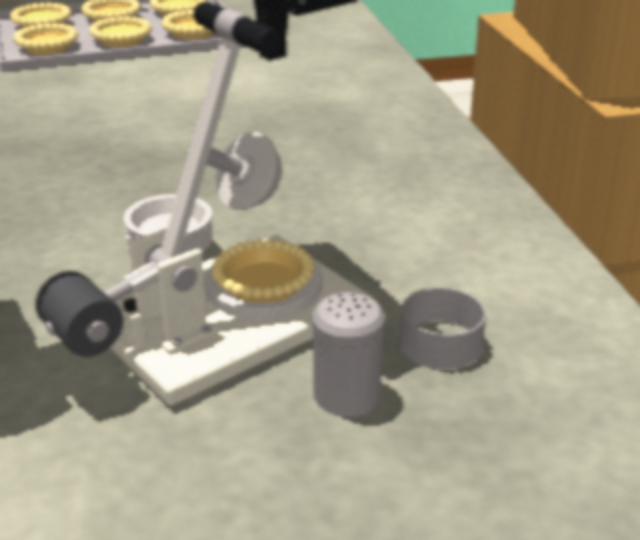

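The arm has left the fingers: the handle is up near (240, 30), ahead of them, and the case is still in its nest. I'll wait to see whether it goes on by itself.

Request:
{"name": "step_arm", "arguments": {
  "plan": [
    [0,0,0,0,1],
    [0,0,0,0,1],
    [0,0,0,0,1],
    [0,0,0,0,1],
    [0,0,0,0,1],
    [0,0,0,0,1],
    [0,0,0,0,1],
    [0,0,0,0,1]
  ]
}}

```text
time: 8.25
position: [0.5522, 0.0048, 0.2957]
ee_rot: [0.975, 0.221, -0.0, -0.0]
contact_force: [-0.2, -0.5, -0.6]
grip_width: 0.0006
grasp_force: 0.0
```

Run:
```python
from cell import r
import numpy as np
d=r.camera("side"); d=r.camera("top")
for c in ("side","top"):print([(np.round(x['xyz'],4).tolist(),round(x['confidence'],2)) for x in r.spot_point(c,"press_handle")[:2]])
print(r.sense()['time'])
```

```text
[([0.4596, -0.0416, 0.3497], 0.9)]
[([0.4588, -0.0435, 0.3512], 0.56)]
8.45
```

The handle is where full opening should put it. Moving clear.

Request:
{"name": "step_arm", "arguments": {
  "plan": [
    [0.04,0.02,0,0,1],
    [0.1,0.05,0.02,0,1],
    [0.16,0.08,0.04,0,1],
    [0.16,0.08,0.04,0,1],
    [0.16,0.08,0.04,0,1],
    [0.16,0.08,0.04,0,1]
  ]
}}

```text
time: 9.2
position: [0.6792, 0.0681, 0.3281]
ee_rot: [0.975, 0.221, -0.0, 0.0]
contact_force: [-0.0, 0.3, -0.1]
grip_width: 0.0002
grasp_force: 0.0
```

Run:
```python
from cell import r
import cv2, numpy as np
d=r.camera("side")
for t in ("press_handle","tart_case_mid","dredger_mid","tins_mid","cutter_mid"):print(t,[(np.round(x['xyz'],4).tolist(),round(x['confidence'],2)) for x in r.spot_point("side",t)[:1]])
cv2.imwrite('pics/e.png',cv2.cvtColor(d['image'],cv2.COLOR_RGB2BGR))
```

```text
press_handle [([0.4612, -0.04, 0.3508], 0.59)]
tart_case_mid [([0.5321, -0.0081, 0.0441], 0.85)]
dredger_mid [([0.5822, -0.179, 0.0532], 0.81)]
tins_mid [([0.4364, 0.1379, 0.027], 0.91)]
cutter_mid [([0.4616, -0.0398, 0.3497], 0.74)]
```

View pics/e.png

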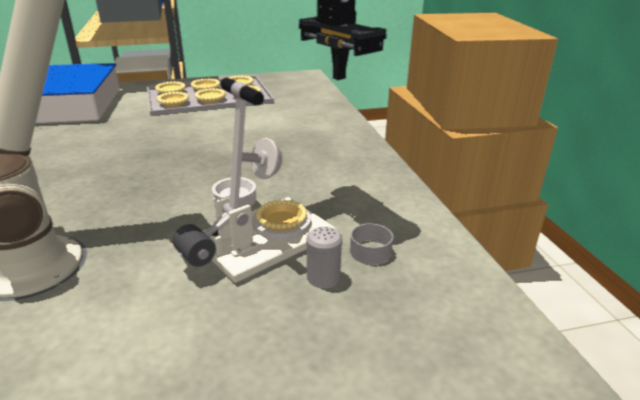

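The press stands open (handle at pixel (242, 92)), and the gripper is clear at (340, 40). The case (282, 215), dredger, cutter and tins are where they were. The network's "cutter" position this time is really the handle.

```bash
python3 -c "
from cell import r
print(r.finish_job())"
```

```text
the job is handed in; nothing more can be done
None
```

The press is open and the job is handed in (no verdict was returned): the arm stands by itself on its back stop, with the case in its nest and the dredger, tins and cutter in place; since the tool only points down, I pushed with the shut fingertips on the handle's outer side, back and up, rather than from directly underneath.

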